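# Put the cork sanding block away in the bench box

### The arm

A 6-joint arm with a two-finger parallel gripper is mounted at the origin on a cart in front of the work surface, level with it; the furniture and walls round the work are solid. World frame = base frame: x ahead of the robot, y to its left, z up, the work surface at z = 0. Lengths are in m, angles in rad, forces in N, time in s.
With the tool pointing down it reaches from about 0.425 to 0.95 m from the base axis. Payload 3.5 kg.
Tool frame: the origin (TCP) lies on the centre line of the jaws, within the pads' length; the fingertips stand 8 mm ahead of it and the grasp point (between the pads) lies 11 mm behind it; z points along the fingers, y is the direction in which the jaws open and shut (so a half turn about z gives the same grasp; the last joint's range is limited). The gripper opens to 85 mm and grips with 20 to 120 N. Pads are 22 mm wide; open, the fingers measure 114 mm over their backs; the gripper's body (76 mm by 85 mm) begins 54 mm behind the grasp point. The pads swing forward as they close: fully open they stand 13 mm farther back than shut.
Start: joints at [1.122, 0.286, 1.577, -0, 1.279, -0.15], TCP at [0.199, 0.645, 0.239] pointing down, gripper open.
Joint ranges: [-2.77, 2.77], [-0.9, 2.22], [0.21, 2.48], [-1.53, 4.67], [0.24, 2.81], [-2.84, 2.84]. Speed limits (rad/s): [2.79, 2.79, 3.14, 3.14, 3.14, 3.14].

### API

Orientations are given as a unit quaternion [x, y, z, w].
In Python, from station import arm gives the robot as it stands. Calls block until the motion is done:
- arm.reach(position, orientation): joint-space move of the TCP to a pose.
- arm.line_to(position, ori=None, feed=0.15): straight line of the TCP; ori=None keeps the orientation; feed is the mean speed in m/s.
- arm.set_joints(angles): joint-space move.
- arm.grip(opening): finger opening in m; the grip force is fixed at half the most; returns when the fingers have stopped.
- arm.wait(seconds).
- arm.ik(position, orientation): joint angles nearest the present ones, or None.
- arm.read_camera(name): name is "scene" or "top" or "wrist"; returns the picture (400x640x3 uint8, blue, green, red); there is no depth.
- arm.camera_info(name): a dict with "mtx" (3x3 intrinsics, pixels), "eye" and "orientation" of the camera in the world; the wrist camera has in their place "hand_eye" (4x4, takes a point from camera to tool coordinates, whose origin is the TCP and whose axes are the flange's). Camera axes: x right, y down, z forward; pixel columns grow to the right and rows downward; lengths in m; the calibration is good to about 2 mm. A picture is of the moment at which its call begins: read the wrist's pose just before it. camera_info takes no time and is no camera call.
A pose or a line that the arm cannot do raises arm.Unreachable and nothing moves.
- arm.sign_off(): hands the job in, once; it reports no verdict.
Readings, each from a call of its own:
- arm.read_time(): time.
- arm.read_qpos(): joint angles.
- arm.read_qd(): joint speeds.
- arm.read_tau(): joint torques, N m.
- arm.read_tcp_pos(): TCP position.
- arm.read_tcp_rot(): TCP orientation.
- arm.read_force(): force on the tool from outside, world axes, zero at the start.
- arm.read_wrist_torque(): the same for the moment, N m.
- arm.read_opening(): finger opening in m.
Only numpy, scipy, OpenCV 4.12 (cv2) and the standard library are available. Lean on these libraries where they do the work, as an engineer would, in place of code of your own. Each camera call takes 0.05 s, during which the arm holds its last target.

### The job

The bench box has two see-through sliding lids that bypass one another. Slide the lid of the compartment that has only the grey felt mat in it all the way open, past the other lid, then lay the small cork sanding block flat on that mat, setting it down gently rather than dropping it. Leave that lid open and the other one, over the bamboo scoop, shut as it is, and do not shove the lump of clay about.

Things in the scene. Friction and masses are not known exactly. Their poses are not given: they have to be found in the camera images.
- bench_box: Fixed pale wooden box, 190 (x) x 330 (y) mm; origin at the centre of its underside; lids slide along y. Long walls 54 mm high, end walls 45 (+y) and 37 (-y). Inside 165 mm in x, a divider at y = 0, 36 mm high, floor 6 mm up. Of the left (+y) and right (-y) compartments one holds the felt mat, the other a split bamboo scoop; which is which varies.
- lid_left (a joint): Opening of the left (+y) lid, a clear pane in a wooden frame on the upper track (frame top 52 mm over the table): 0 m shut, 0.105 m fully open, slid along the box's -y over the right lid. Starts up to 10 mm ajar, stays where it is left; 2 to 3 N moves it slowly.
- lid_right (a joint): Opening of the right (-y) lid, the same on the lower track (frame top 44 mm over the table): 0 m shut, 0.105 m fully open, slid along the box's +y under the left lid. Starts up to 10 mm ajar, stays where it is left; 2 to 3 N moves it slowly.
- lid_left_pull (a point): Middle of the left lid's pull, an upright wooden batten at the lid's outer (+y) edge: 80 mm long in the box's x, 12 mm thick in y, 22 mm high above the lid's frame, its top 11 mm above this point. It moves with the lid; axes as the box's. 25 mm is free on both y sides of it all along the travel.
- lid_right_pull (a point): Middle of the pull of the right lid, an equal batten at that lid's outer (-y) edge; the same sizes, top 11 mm above this point, axes as the box's.
- mat_top (a point): Centre of the top of the grey felt mat, 110 (x) x 88 (y) x 3 mm, fixed flat on the floor of one compartment, 9 mm above the table; axes as the box's. It is wholly uncovered when the lid above it is fully open.
- cork_centre (a point): Centre of the brown speckled cork sanding block, a loose rectangular block 32 (x) x 52 (y) x 22 (z) mm of about 12 g lying flat on the table in front of the box; x is its narrow side.
- clay_lump: Bystander: rough brown lump of clay, 59 x 63 x 38 mm, loose on the table to the right; origin at the centre of its underside.
Mind the look-alikes: they are no part of the job. There is more than one size of the part that bears cork_centre; the job needs the smallest.

How it is judged:
By the outcome, as a careful person would: the job done as asked, in the order asked, and still so for the second after the job is handed in, with the robot touching nothing.
It also fails if it takes over 48 s, if anything falls off the work surface, if the arm or the gripper's body presses on something with over 40 N, if the wrist force passes 120 N, or if a joint passes its speed limit or range.

## Working session

There is one attempt and no reset: what is moved stays moved. The work goes in short steps, each a Python script; the robot and the scene stay as the last script left them, time stands still between calls to the robot, and variables do not carry over. Pictures are saved under pics/ and viewed, and the job is handed in when it is done.

```bash
mkdir -p pics; ls
python3 - <<'E'
from station import arm
import cv2
for n in("scene","top","wrist"):
    cv2.imwrite(f"pics/a_{n}.png",arm.read_camera(n)); print(n,arm.camera_info(n))
print(arm.read_time(),arm.read_tcp_pos(),arm.read_tcp_rot(),arm.read_opening())
E
```

```text
pics
scene {'mtx': array([[361.88170452,   0.        , 308.66679595],
       [  0.        , 361.88170452, 198.55254036],
       [  0.        ,   0.        ,   1.        ]]), 'eye': array([ 0.04588224, -0.60875204,  0.65771129]), 'orientation': array([ 0.82102404, -0.42267792,  0.17602707, -0.34099469])}
top {'mtx': array([[510.75509592,   0.        , 314.84648474],
       [  0.        , 510.75509592, 191.94716764],
       [  0.        ,   0.        ,   1.        ]]), 'eye': array([ 0.32878815, -0.27228296,  1.30193943]), 'orientation': array([ 0.71255827, -0.69644512,  0.05824399, -0.06190753])}
wrist {'mtx': array([[313.48173987,   0.        , 319.69821042],
       [  0.        , 313.48173987, 202.00158602],
       [  0.        ,   0.        ,   1.        ]]), 'hand_eye': array([[-2.87805308e-05, -9.62653694e-01, -2.70735785e-01,
         6.75399391e-02],
       [ 9.99999434e-01, -3.15630968e-04,  1.01598244e-03,
        -3.21536325e-04],
       [-1.06349184e-03, -2.70735603e-01,  9.62653158e-01,
        -1.34149175e-01],
       [ 0.00000000e+00,  0.00000000e+00,  0.00000000e+00,
         1.00000000e+00]])}
0.15 [0.1984355  0.64463489 0.23822505] [ 1.48834190e-01  9.88861717e-01 -8.99477300e-04 -2.80249072e-04] 0.08553077381364806
```

View pics/a_scene.png

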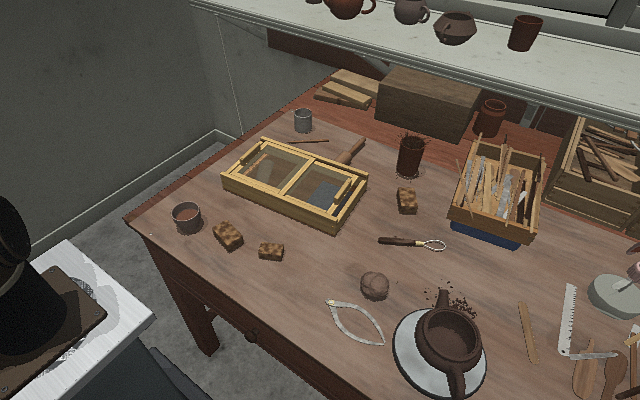

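View pics/a_top.png

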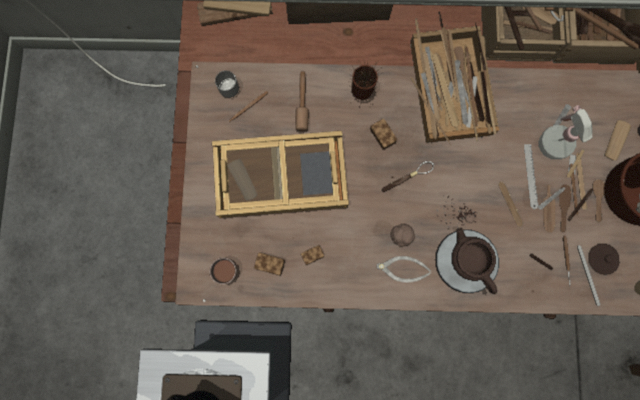

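The left compartment (top 245,180) holds the tan scoop, and the right one (315,175) holds the grey mat, so the right lid is the one to open. There are three cork look-alikes in the top view: (269,263), (313,254) and (383,133). I'll measure their sizes and crop in close.

```bash
cat > h.py <<'E'
from station import arm
import numpy as np, cv2
from scipy.spatial.transform import Rotation as R
def ray(n,uv,pose=None):
    c=arm.camera_info(n); K=c["mtx"]
    d=np.linalg.inv(K)@np.array([uv[0],uv[1],1.])
    if n=="wrist":
        p,q=pose; Rt=R.from_quat(q).as_matrix(); H=c["hand_eye"]
        return p+Rt@H[:3,3], Rt@H[:3,:3]@d
    return c["eye"], R.from_quat(c["orientation"]).as_matrix()@d
def onz(n,uv,z,pose=None):
    e,d=ray(n,uv,pose); return e+d*(z-e[2])/d[2]
def proj(n,P,pose=None):
    c=arm.camera_info(n); P=np.asarray(P,float)
    if n=="wrist":
        p,q=pose; Rt=R.from_quat(q).as_matrix(); H=c["hand_eye"]
        e=p+Rt@H[:3,3]; M=Rt@H[:3,:3]
    else: e=c["eye"]; M=R.from_quat(c["orientation"]).as_matrix()
    v=c["mtx"]@(M.T@(P-e)); return v[:2]/v[2]
E
python3 - <<'E'
from h import *
t=cv2.imread("pics/a_top.png"); s=cv2.imread("pics/a_scene.png")
a=cv2.resize(t[120:290,200:420],None,fx=3.6,fy=3.5,interpolation=cv2.INTER_CUBIC); cv2.imwrite("pics/b_top.png",a)
a=cv2.resize(s[120:310,190:430],None,fx=3.3,fy=3.1,interpolation=cv2.INTER_CUBIC); cv2.imwrite("pics/b_scene.png",a)
for uv in [(269,263),(313,254),(383,133)]: print(uv,onz("top",uv,.022))
for uv in [(214,141),(344,132),(348,207),(217,215)]: print(uv,onz("top",uv,.05))
hsv=cv2.cvtColor(t,cv2.COLOR_BGR2HSV)
for (u,v) in [(269,263),(313,254),(383,133),(290,240),(315,175)]: print(hsv[v-3:v+4,u-3:u+4].reshape(-1,3).mean(0))
E
```

```text
(269, 263) [ 0.36696297 -0.15335231  0.022     ]
(313, 254) [ 0.39168933 -0.2620963   0.022     ]
(383, 133) [ 0.70761572 -0.4361539   0.022     ]
(214, 141) [ 0.66885848 -0.00494439  0.05      ]
(344, 132) [ 0.69976005 -0.33366123  0.05      ]
(348, 207) [ 0.50784227 -0.34614353  0.05      ]
(217, 215) [ 0.4805604  -0.02303298  0.05      ]
[ 15.65306122 109.         123.87755102]
[ 15.48979592 108.87755102 122.12244898]
[ 15.53061224 109.06122449 123.        ]
[ 12.55102041  65.08163265 122.04081633]
[101.28571429  10.16326531  88.32653061]
```

View pics/b_top.png

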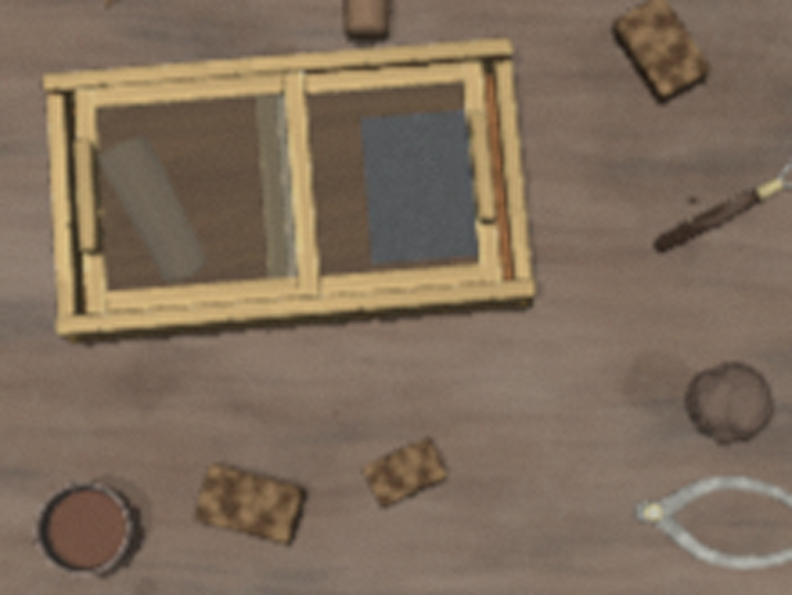

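View pics/b_scene.png

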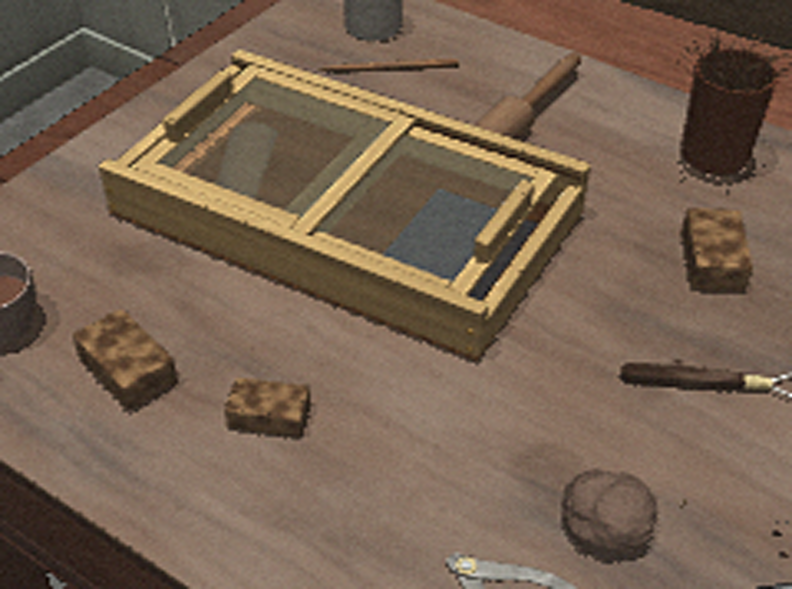

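The small cork block is at top (313,254), about half the area of the other two. Next I'll measure it, the box corners and the right pull.

Run:
```python
from h import *
t=cv2.imread("pics/a_top.png"); hsv=cv2.cvtColor(t,cv2.COLOR_BGR2HSV)
m=cv2.inRange(hsv,(10,85,40),(25,255,255)); 
n,l,st,c=cv2.connectedComponentsWithStats(m)
for i in range(1,n):
    if st[i,4]>150 and st[i,0]<420:
        print(st[i],c[i])
        pts=cv2.findContours((l==i).astype(np.uint8),0,2)[0][0]
        z=.054 if st[i,4]>1500 else .022
        P=np.array([onz("top",p[0],z)[:2] for p in pts]).astype(np.float32)
        (cx,cy),(w,h),a=r=cv2.minAreaRect(P*1000); print(cx,cy,w,h,a, cv2.boxPoints(r).round(0).tolist())
```

```text
[ 186    0   90   36 1569] [230.09815169  12.21669853]
1004.6560668945312 -29.238494873046875 99.4498519897461 235.34071350097656 1.2181833982467651 [[952.0, 87.0], [957.0, -148.0], [1057.0, -146.0], [1052.0, 89.0]]
[ 405    6  156  136 8204] [464.41028766  69.94685519]
878.5706787109375 -711.424560546875 352.017822265625 410.3962097167969 9.276580810546875 [[672.0, -537.0], [738.0, -942.0], [1085.0, -886.0], [1019.0, -481.0]]
[312  21  47  34 477] [337.15513627  32.97484277]
970.8693237304688 -308.287353515625 94.1373519897461 123.38507843017578 3.778958797454834 [[920.0, -250.0], [928.0, -373.0], [1022.0, -367.0], [1014.0, -244.0]]
[213  45  24  17 179] [223.96648045  53.61452514]
919.3741455078125 -12.934831619262695 45.458614349365234 61.948944091796875 1.2433620691299438 [[896.0, 18.0], [897.0, -44.0], [943.0, -43.0], [941.0, 19.0]]
[241  44  31  19 175] [258.97714286  55.82285714]
921.2271118164062 -97.82777404785156 51.1262092590332 79.69690704345703 1.243830919265747 [[895.0, -59.0], [897.0, -138.0], [948.0, -137.0], [946.0, -57.0]]
[296  72  12  59 447] [301.81655481 106.733
[... 934 characters left out ...]
2041016 [[587.0, 107.0], [588.0, 74.0], [664.0, 75.0], [663.0, 109.0]]
[301 246  23  19 265] [312.08679245 254.49811321]
390.5381774902344 -260.03875732421875 31.868288040161133 51.688838958740234 25.91753578186035 [[365.0, -244.0], [388.0, -290.0], [416.0, -276.0], [394.0, -230.0]]
[254 253  31  22 472] [268.83262712 263.42584746]
366.16802978515625 -153.1494140625 70.05895233154297 42.282310485839844 77.50355529785156 [[338.0, -183.0], [379.0, -192.0], [394.0, -124.0], [353.0, -114.0]]
[214 260  21  22 290] [223.97931034 271.35517241]
346.067626953125 -42.38555908203125 51.456138610839844 49.921539306640625 1.3265979290008545 [[320.0, -18.0], [321.0, -68.0], [372.0, -67.0], [371.0, -17.0]]
```

Checks: the cork block measures 31.9 × 51.7 mm (given 32 × 52) and sits at about (0.390,-0.260). The other two are about 70 × 42 mm (269,263) and 72 × 47 mm (383,133), so the choice is (313,254). The box yaw is 6.3° and its length measures 329 mm. Next I'll move over the right pull for a close look.

```bash
cat >> h.py <<'E'
YAW=np.radians(6.3)
def qd(yx): # tool down, tool x axis at world angle yx
    return np.array([np.cos(yx/2),np.sin(yx/2),0,0])
def pose(): return np.array(arm.read_tcp_pos()),np.array(arm.read_tcp_rot())
BX=np.array([np.cos(YAW),np.sin(YAW),0]); BY=np.array([-np.sin(YAW),np.cos(YAW),0])
E
python3 - <<'E'
from h import *
p=onz("top",(333.9,167.7),.066); print("pull top",p)
tgt=np.array([p[0],p[1],.20]); q=qd(YAW)
print(arm.ik(tgt,q))
arm.reach(tgt,q)
ps=pose(); im=arm.read_camera("wrist"); np.savez("w1.npz",p=ps[0],q=ps[1]); cv2.imwrite("pics/w1.png",im)
print(ps,arm.read_time(),arm.read_force(),proj("wrist",p,ps))
E
```

```text
pull top [ 0.60296406 -0.30912172  0.066     ]
[-6.23199372e-01  3.23202465e-01  1.60401384e+00 -4.44089210e-16
  1.21437635e+00  8.37641212e-01]
(array([ 0.60332191, -0.30841065,  0.20006909]), array([ 9.98458839e-01,  5.54972122e-02,  7.40660883e-05, -2.74984309e-05])) 3.8083 [-0.10061991  0.22779905 -0.30006304] [319.94744089 196.11776141]
```

View pics/w1.png

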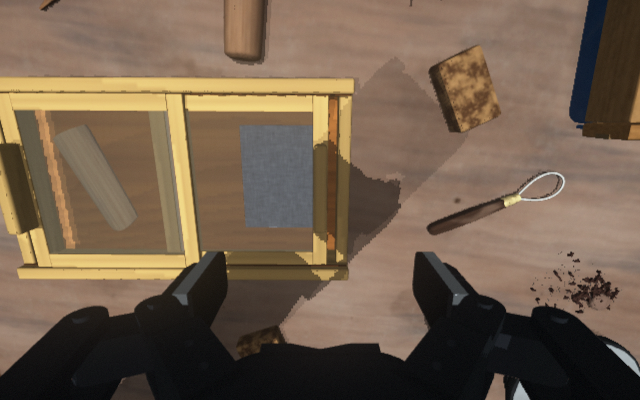

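Run:
```python
import cv2
t=cv2.imread("pics/w1.png")
cv2.imwrite("pics/w1c.png",cv2.resize(t[70:290,180:410],None,fx=3.4,fy=2.7,interpolation=cv2.INTER_CUBIC))
```

```text
(no output)
```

View pics/w1c.png

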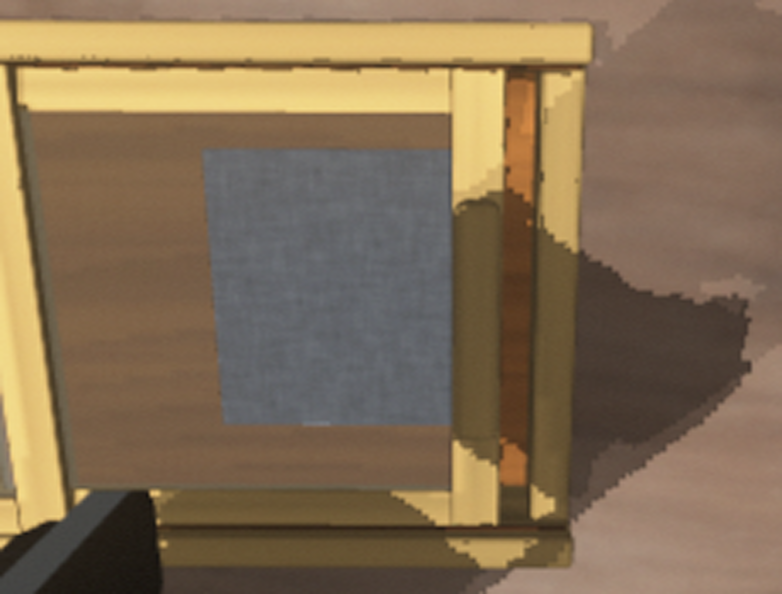

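Run:
```python
from h import *
d=np.load("w1.npz"); ps=(d["p"],d["q"])
f=lambda x,y,z:onz("wrist",(180+x/3.4,70+y/2.7),z,ps)
c=f(476.5,321.5,.066);print("pull",c, "ends",f(476,198,.066),f(477,445,.066))
a=f(593,22,.054);b=f(572,567,.054);v=a-b;print("edge",a,b,np.linalg.norm(v),np.degrees(np.arctan2(v[1],v[0])))
e=(a+b)/2+.165*BY;print("box centre",e, "pull in box",(c-e)@BX,(c-e)@BY)
for m in [(203,150),(223,423),(452,150),(452,423)]:
    w=f(*m,.009);print("mat",w,(w-e)@BX,(w-e)@BY)
```

```text
pull [ 0.60933461 -0.30858657  0.066     ] ends [ 0.64871772 -0.30405575  0.066     ] [ 0.56664064 -0.31349827  0.066     ]
edge [ 0.70428404 -0.32678787  0.054     ] [ 0.51710226 -0.34710562  0.054     ] 0.18828125209563465 6.1949472548851165
box centre [ 0.59258699 -0.17294318  0.054     ] pull in box 0.0017617485588075684 -0.1366620133380451
mat [ 0.65234462 -0.22215812  0.009     ] 0.05399617935492548 -0.05547518927175106
mat [ 0.54461701 -0.2332007   0.009     ] -0.05429260108938196 -0.05462966734775629
mat [ 0.66053164 -0.29557762  0.009     ] 0.054077122408043035 -0.12934970405538032
mat [ 0.5528614 -0.3069485  0.009    ] -0.05419066393274854 -0.12883679428737177
```

The views agree: the pull is at (0.609,-0.309), 12 × 80 mm, the box centre is at (0.593,-0.173) and the yaw is 6.2°. I'll grip the right pull across its 12 mm and slide it along +y.

```bash
python3 - <<'E'
from h import *
c=np.array([.6093,-.3086,0])-.004*BX; q=qd(YAW)
arm.grip(.026)
arm.reach(c+[0,0,.11],q)
arm.line_to(c+[0,0,.060],feed=.08)
print("down",arm.read_tcp_pos(),arm.read_force(),arm.read_time(),arm.read_opening())
cv2.imwrite("pics/s1.png",arm.read_camera("scene")[110:260,190:400])
arm.grip(.005); print("grip",arm.read_opening(),arm.read_force())
E
python3 -c "
import cv2;a=cv2.imread('pics/s1.png');cv2.imwrite('pics/s1b.png',cv2.resize(a,None,fx=3.5,fy=3.5,interpolation=2))"
```

```text
down [ 0.6054911  -0.30913469  0.06000945] [ 0.02320347 -0.22000346 -0.62609154] 5.6333 0.026403786618901266
grip 0.010034376069812806 [-0.40617377 -0.35390204  1.9981787 ]
```

View pics/s1b.png

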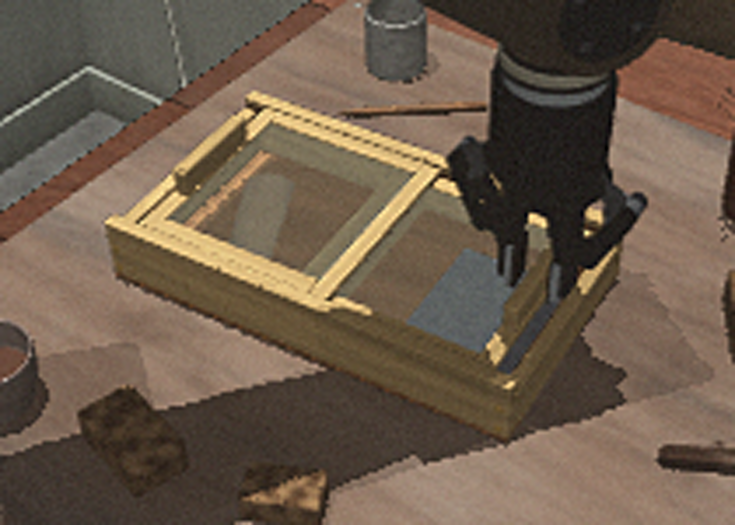

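The jaws straddle the pull (crop 525,290) and the grip is holding. Now I'll slide it.

```bash
python3 - <<'E'
from h import *
p0,_=pose(); q=qd(YAW)
s=0; 
for s in [.03,.06,.085,.092,.095,.098,.101,.104,.107,.110]:
    arm.line_to(p0+BY*s,feed=.06)
    p,_=pose(); f=np.array(arm.read_force()); print(s,round((p-p0)@BY,4),(f@BY).round(1),(f@BX).round(1),f[2].round(1),round(arm.read_opening(),4),round(arm.read_time(),2))
    if abs(f@BY)>12: break
cv2.imwrite("pics/s2.png",arm.read_camera("scene")[110:260,190:400])
E
python3 -c "
import cv2;a=cv2.imread('pics/s2.png');cv2.imwrite('pics/s2b.png',cv2.resize(a,None,fx=3.5,fy=3.5,interpolation=2))"
```

```text
0.03 0.0312 1.6 1.0 3.4 0.0103 6.6
0.06 0.0611 1.6 2.6 1.8 0.0101 7.25
0.085 0.0861 2.1 4.0 -0.6 0.0102 7.82
0.092 0.0925 2.1 4.6 0.5 0.0102 8.08
0.095 0.0949 0.8 5.4 -0.5 0.01 8.33
0.098 0.0964 -3.6 4.6 -2.1 0.0102 8.58
0.101 0.0965 -11.3 4.5 -6.0 0.01 8.83
0.104 0.0966 -19.1 4.6 -8.9 0.0102 9.08
```

View pics/s2b.png

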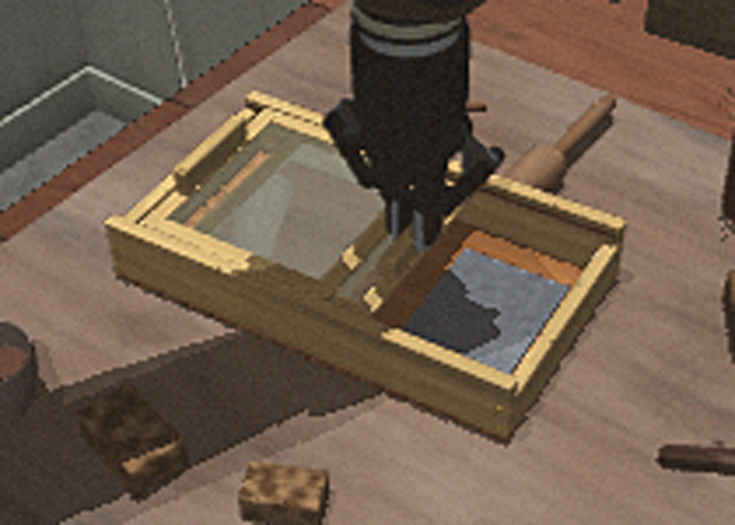

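The lid hit its hard stop after 96.5 mm, which fits starting about 8 mm ajar. The left lid hasn't moved and the mat is clear (crop 490,300). I'll unload, release, rise, then look at the cork from above.

Run:
```python
from h import *
p,_=pose(); q=qd(YAW)
c0=np.array([.6053,-.309,p[2]])
arm.line_to(p+BY*.001,feed=.06); print(pose()[0],arm.read_force())
arm.grip(.026)
p,_=pose(); arm.line_to([p[0],p[1],.13],feed=.12)
a=np.radians(116); k=np.array([.391,-.260,0])
arm.reach(k+[0,0,.18],qd(a)); arm.grip(.055)
ps=pose(); im=arm.read_camera("wrist"); np.savez("w2.npz",p=ps[0],q=ps[1]); cv2.imwrite("pics/w2.png",im)
cv2.imwrite("pics/t2.png",arm.read_camera("top"))
print(ps,arm.read_time(),proj("wrist",k+[0,0,.022],ps))
```

```text
[ 0.59557421 -0.21360649  0.06106461] [ 5.13588465 -1.08731785 -0.91075574]
(array([ 0.39106965, -0.25997139,  0.18000094]), array([5.29891824e-01, 8.48065242e-01, 1.28966274e-05, 2.72039512e-06])) 12.825 [318.81026668 187.61539808]
```

View pics/w2.png

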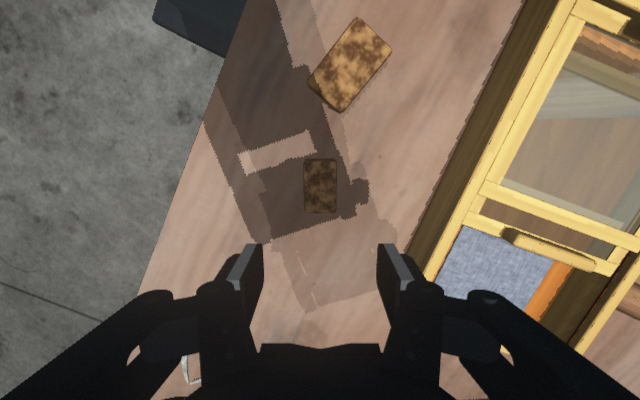

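View pics/t2.png

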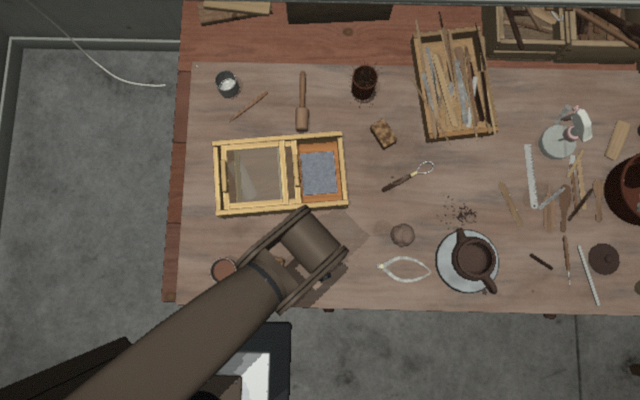

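The wrist view shows the block at (320,186), square to the jaws. The top view shows the right lid open and the mat clear at (319,172). I'll refine the centre and grasp it.

Run:
```python
from h import *
d=np.load("w2.npz"); ps=(d["p"],d["q"]); im=cv2.imread("pics/w2.png")
hsv=cv2.cvtColor(im,cv2.COLOR_BGR2HSV); sub=hsv[145:228,285:360]
m=cv2.inRange(sub,(8,115,0),(25,255,255)); m=cv2.morphologyEx(m,cv2.MORPH_CLOSE,np.ones((5,5)))
c=max(cv2.findContours(m,0,2)[0],key=cv2.contourArea); r=cv2.minAreaRect(c); print(r)
P=np.array([onz("wrist",(p[0][0]+285.,p[0][1]+145.),.022,ps)[:2]*1000 for p in c],np.float32); (cx,cy),wh,a=cv2.minAreaRect(P);print(cx,cy,wh,a)
```

```text
((34.5, 40.5), (53.0, 31.0), 90.0)
390.9325866699219 -258.499267578125 (29.708702087402344, 51.891727447509766) 26.75672721862793
```

Run:
```python
from h import *
k=np.array([.391,-.259,0]); q=qd(np.radians(116.3))
arm.reach(k+[0,0,.06],q)
arm.line_to(k+[0,0,.012],feed=.06); print(arm.read_tcp_pos(),arm.read_force(),arm.read_opening())
arm.grip(.02); print("grip",arm.read_opening(),arm.read_force())
arm.line_to(k+[0,0,.15],feed=.12); print(arm.read_opening(),arm.read_force(),arm.read_time())
ps=pose(); cv2.imwrite("pics/w3.png",arm.read_camera("wrist"))
s=arm.read_camera("scene"); cv2.imwrite("pics/s3.png",cv2.resize(s[100:290,150:400],None,fx=3,fy=3))
```

```text
[ 0.39121118 -0.25924041  0.01220649] [-0.4943214  -0.59933422  0.5444241 ] 0.05486395640167376
grip 0.030455740226372673 [ 0.45451984 -0.15979534  2.53467164]
0.03038674437699504 [ 0.15008127 -0.43400841 -0.10656595] 15.9583
```

View pics/w3.png

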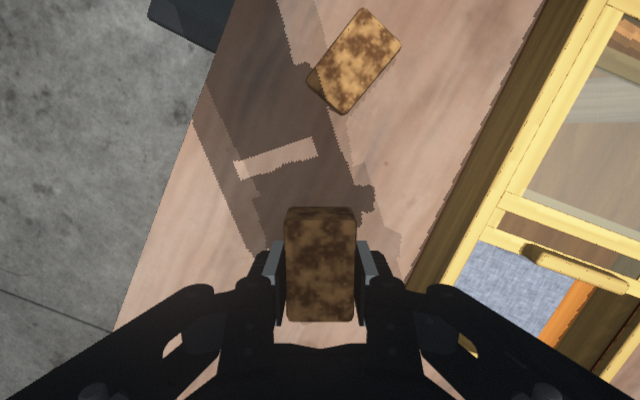

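View pics/s3.png

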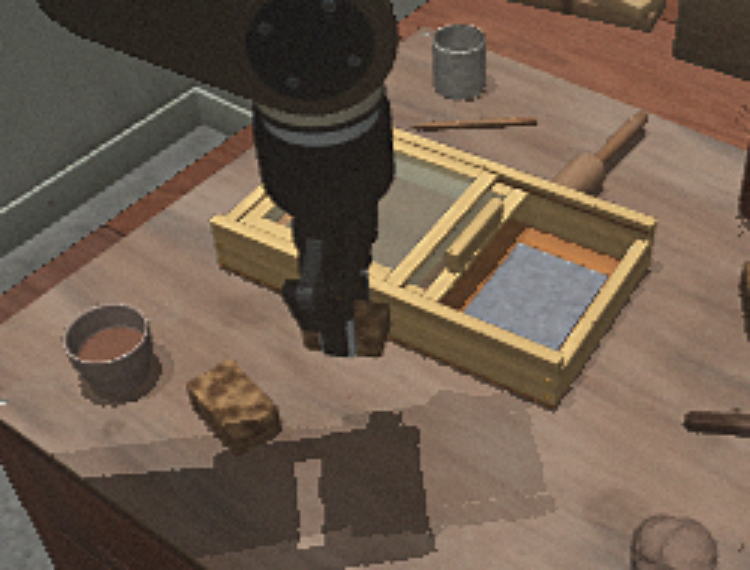

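The block is held level in the jaws. I'll check the mat centre in the top view, then place.

Run:
```python
from h import *
t=cv2.imread("pics/t2.png"); hsv=cv2.cvtColor(t,cv2.COLOR_BGR2HSV)
m=cv2.inRange(hsv[140:205,290:345],(85,5,60),(130,255,255)); c=max(cv2.findContours(m,0,2)[0],key=cv2.contourArea)
P=np.array([onz("top",(p[0][0]+290.,p[0][1]+140.),.009)[:2]*1000 for p in c],np.float32);print(cv2.minAreaRect(P))
M=np.array([.5926,-.173,0])-.099*BY; print(M)
q=qd(YAW+np.pi/2)
arm.reach(M+[0,0,.15],q)
arm.line_to(M+[0,0,.05],feed=.12)
arm.line_to(M+[0,0,.026],feed=.05)
b=arm.read_force()[2]; print("base",b)
for z in [.0245,.0235,.0225,.0215,.0205,.0195,.0185,.0175]:
    arm.line_to(M+[0,0,z],feed=.01); f=arm.read_force(); print(z,arm.read_tcp_pos(),np.round(f,2))
    if f[2]-b>1.5: break
print(arm.read_time())
```

```text
((601.5531005859375, -270.5965270996094), (105.6836166381836, 84.40483093261719), 6.126184940338135)
[ 0.6034637  -0.27140213  0.        ]
base -0.2331914186253284
0.0245 [ 0.60357193 -0.27147548  0.02469709] [-0.25  0.97  0.16]
0.0235 [ 0.60342031 -0.27135041  0.02345998] [ 0.36  0.3  -0.8 ]
0.0225 [ 0.60338188 -0.27135857  0.0223755 ] [ 0.61 -0.85 -0.56]
0.0215 [ 0.60375611 -0.27155195  0.02181346] [-0.28  0.77  1.31]
19.5833
```

Run:
```python
from h import *
p,_=pose(); print(arm.read_force())
M=np.array([.60346,-.27140,0])
for z in [.021,.0205]:
    arm.line_to(M+[0,0,z],feed=.01); f=np.mean([(arm.wait(.02),arm.read_force())[1] for _ in range(4)],0); print(z,arm.read_tcp_pos(),f.round(2))
    if f[2]>2.5: break
s=arm.read_camera("scene"); cv2.imwrite("pics/s4.png",cv2.resize(s[100:290,150:400],None,fx=3,fy=3))
```

```text
[-0.27687497  0.76870737  1.3149915 ]
0.021 [ 0.60375275 -0.27155047  0.02179069] [-1.7   0.96  5.64]
```

View pics/s4.png

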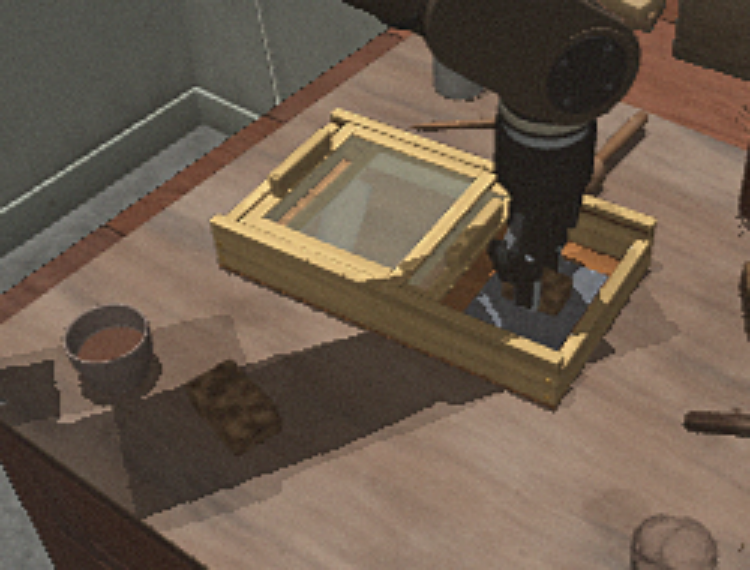

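Contact is confirmed: the z force reads 5.6 N and the height stays at 21.8 mm, where the mat should be. I'll release, lift straight up and check.

Run:
```python
from h import *
M=np.array([.60346,-.27140,0])
arm.line_to(M+[0,0,.0215],feed=.01)
arm.grip(.052); print(arm.read_opening(),arm.read_force())
arm.line_to(M+[0,0,.06],feed=.06); arm.line_to(M+[0,0,.2],feed=.15)
ps=pose(); im=arm.read_camera("wrist"); np.savez("w5.npz",p=ps[0],q=ps[1]); cv2.imwrite("pics/w5.png",im)
arm.reach([.45,.10,.28],qd(YAW+np.pi/2))
t=arm.read_camera("top"); cv2.imwrite("pics/t5.png",cv2.resize(t[110:290,195:425],None,fx=3.4,fy=3.3,interpolation=2)); cv2.imwrite("pics/t5raw.png",t)
s=arm.read_camera("scene"); cv2.imwrite("pics/s5.png",cv2.resize(s[100:310,190:430],None,fx=3.3,fy=2.8,interpolation=2))
print(arm.read_time(),arm.read_force())
```

```text
0.05216653055887605 [-0.4406676  -0.12491014  0.31678205]
24.0833 [-0.65667778 -0.23110645  0.20643202]
```

View pics/w5.png

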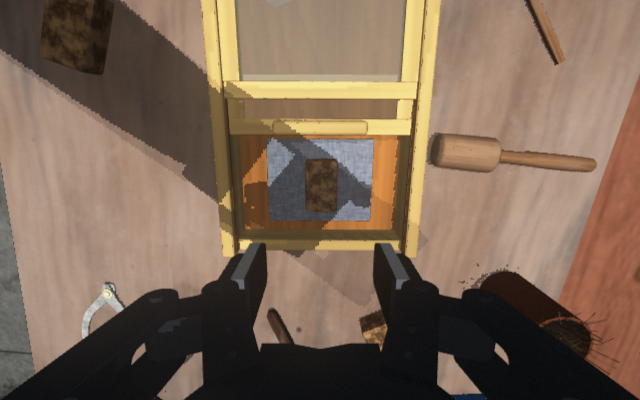

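View pics/t5.png

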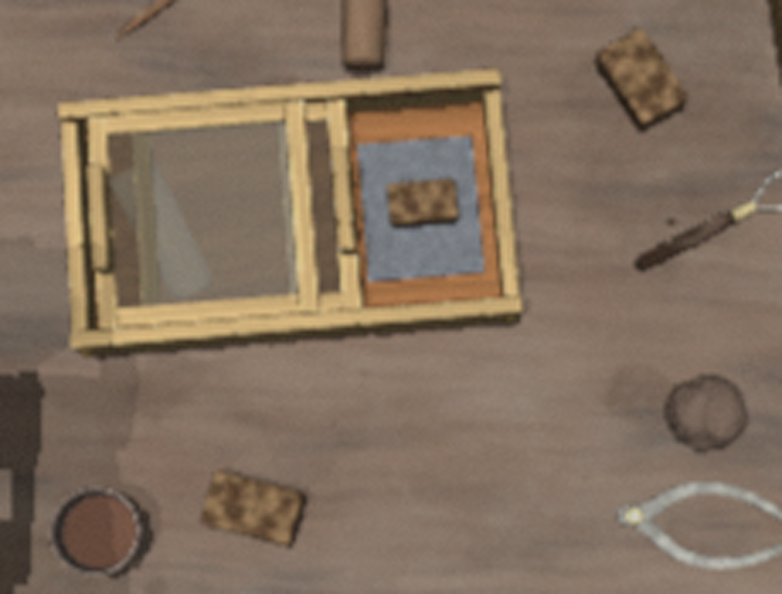

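View pics/s5.png

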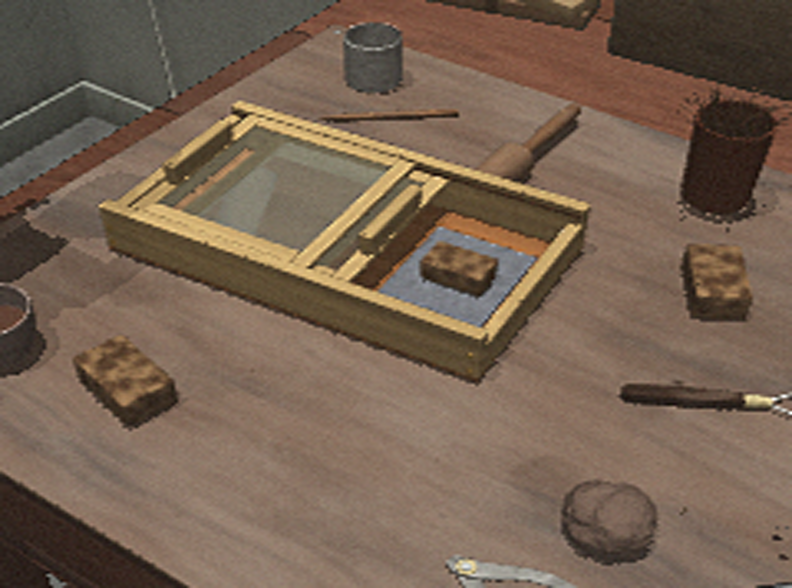

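The block lies flat and centred on the mat (top crop 423,202). I'll check numerically that neither lid shifted, then sign off.

Run:
```python
from h import *
d=np.load("w5.npz"); ps=(d["p"],d["q"]); e=np.array([.5926,-.173,0])
c=onz("wrist",(320.5,127.5),.066,ps); print("pull box y",(c-e)@BY)
a=cv2.imread("pics/a_top.png");b=cv2.imread("pics/t5raw.png")
D=cv2.absdiff(a,b).max(2)
print("left pull strip",D[145:212,214:232].mean(),"clay",D[220:250,388:418].mean(),"bg",D[60:90,380:410].mean(),"right",D[145:200,300:340].mean())
arm.sign_off()
```

```text
pull box y -0.0409858878162648
left pull strip 8.20480928689884 clay 4.4 bg 4.567777777777778 right 42.56636363636363
the job is handed in; nothing more can be done
```

The small cork block now lies flat near the middle of the grey felt mat, with the right lid left fully open. The job is handed in; no verdict was reported.

- **Lid:** I gripped the right lid's pull and slid it 96.5 mm along +y until it hit its hard stop. It had started about 8 mm ajar. After the release, the pull measured at box y = -41 mm, which agrees with the stop position within 1 mm.
- **Block:** I chose the smallest of the three cork pieces, measured at about 32 × 52 mm. I lowered it until the mat took the load (5.6 N at the height expected for the mat), then released it and backed off. The last pictures show it flat on the mat.
- **Time:** The clock stood at about 24 s of the 48 s allowed.
- **Clay and other lid:** The before and after top views show the clay unmoved, with a difference equal to background noise (4.4 against 4.6). The area around the left lid's pull differed slightly more than noise (8.2 against 4.6). That lid looks unmoved in both views and was never touched, so I put the difference down to edges and shadow, but I did not measure its position.

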